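Bed a flatted cover in a drill jig and lock it

ROBOT

A 6-joint arm with a two-finger parallel gripper is mounted at the origin on the work surface. World frame = base frame: x ahead of the robot, y to its left, z up, the work surface at z = 0. Lengths are in m, angles in rad, forces in N, time in s.
With the tool pointing down it reaches from about 0.225 to 0.875 m from the base axis. Payload 3.4 kg.
Tool frame: the origin (TCP) lies midway between the tips of the shut fingers; the grasp point (between the pads) lies 19 mm behind it (robot.grip_point_offset is the distance from the TCP to the grasp point, in m); z points along the fingers, y is the line along which they close (so a half turn about z gives the same grasp; the last joint's range is limited). The gripper opens to 85 mm and grips with 20 to 120 N. Pads are 22 mm wide; open, the fingers measure 114 mm over their backs; the gripper's body (76 mm by 85 mm) begins 54 mm behind the grasp point. The pads swing forward as they close: fully open they stand 13 mm farther back than shut.
Start: joints at [1.031, 0.276, 1.505, -0, 1.361, -0.121], TCP at [0.234, 0.525, 0.231] pointing down, gripper open.
Joint ranges: [-2.89, 2.89], [-0.75, 2.08], [0.22, 2.7], [-1.18, 4.32], [0.11, 2.71], [-2.7, 2.7]. Speed limits (rad/s): [2.57, 2.57, 3.14, 3.14, 3.14, 3.14].

INTERFACE

Orientations are given as a unit quaternion [x, y, z, w].
In Python, from workcell import get_obs, optics, ticket, robot gives the robot as it stands. The module is installed in compiled form; this text tells all that it offers.
- The arm moves only by the shell command python3 -m creep 'ROWS' [FORCE]. ROWS is JSON, a list of rows, each a list of 5 numbers: the closure, from 0 (fully open) to 1 (shut), then the shift along the tool's x, y, z in m, then the turn about the tool's z in degrees. In form: [[hand, x, y, z, roll], ...]. A call has 1 to 5 rows; each row shifts and turns the commanded pose from where the row before left it, along the tool's axes as they then stand; what a row does not reach is not made up. A row lasts 1/12 s, in which the tool goes at most 41.7 mm and 7.16 degrees, less where a joint would pass 70% of its speed; a pose out of reach is approached as far as the arm can. A call with a gripper value outside its range is refused whole. The fingers move at their own pace and stop on an object; FORCE is the grip in N (left out, the last holds). Time passes only in rows, so rows that do not move let the fingers close. It gives the time, the measured TCP pose, the force, the opening and the grip force at its end, in the units of the state.
- get_obs(): the state, without advancing time (a new reading comes with each control period).
- optics.read_camera(name): name is "side" or "top"; returns a dict with "img" (420x560x3 uint8, red, green, blue), "fx", "fy", "cx", "cy" (pixels), "dist_coeffs" ([k1, k2, p1, p2, k3] as OpenCV has them; the pictures are not rectified), "R" (3x3) and "t" (3): a world point X has camera coordinates R X + t. Camera axes: x right, y down, z forward; pixel columns grow to the right and rows downward; lengths in m; the calibration is good to about 2 mm. A picture is of the moment at which its call begins. There is no depth.
- ticket.hand_in(): hands the job in; it is judged then, once.
The state is a dict: "time": time; "qpos": joint angles; "joint_vel": joint speeds; "joint_torque": joint torques, N m; "position": TCP position; "ee_rot": TCP orientation; "force": force on the tool from outside, world axes, zero at the start; "ft_torque": the same for the moment, N m; "finger_gap": finger opening in m; "gripper_force": force on a finger pad.
Only numpy, scipy, OpenCV 4.12 (cv2) and the standard library are available. Lean on these libraries where they do the work, as an engineer would, in place of code of your own. Each camera call takes 0.05 s, during which the arm holds its last target. There are 200 camera calls.

TASK

The polished brass cover lies the wrong way round in the drill jig: with a fingertip pressed gently on its face, so as not to mark it, turn it until its flat lies fully against the stop bar. Only then swing the cam lever counterclockwise (seen from above) as far as it goes, so that the cam locks the cover against the bar, and let go. Leave the other things on the bench where they are.

Things in the scene. Friction and masses are not known exactly. Their poses are not given: they have to be found in the camera images.
- jig: Fixed drill jig: dark steel plate 205 x 150 x 15 mm thick. Origin on the bench below the seated cover's centre; x points to the stop bar, z up. Stop bar: 20 x 128 mm, 10 mm high on the plate, its face at x = +38 mm. Two side jaws, 8 mm high, x = -57 to +22 mm: hollowed to a 50 mm radius about x = -11 mm, straight (y = +-50 mm) towards the bar. Cam pivot at x = -75.9, y = 0 mm.
- cover: Brass disc 96 mm across, 12 mm thick, one flat cut 38 mm from its centre (59 mm long), 0.7 kg, loose on the jig plate (friction 0.2) between jaws, bar and cam. A fingertip pressed at about 10 N turns it, with much slip; the face marks above 20 N. Too wide to grasp. Origin: centre of underside; x points out through the flat, z up. Seated: origin at jig (0, 0, 15 mm), x along jig x.
- cover_flat (a point): Middle of the cover's flat at the upper face: 38 mm from the cover's centre along its x, 12 mm above its underside. On jig x = +38 mm when seated.
- cam_lever (a joint): Steel lever turning on the jig's upright cam pivot with a 40 mm round eccentric cam under it. rad: 0 open, grows counterclockwise from above to its stop at 2.55. The cam meets a seated cover at about 2.1 and squeezes it harder from there on; it jams before 1.0 if the flat is not seated. Stiff: it turns at about 2 N at the grip (up to 12 N in the squeeze) and stays where left.
- lever_grip (a point): On the axis of the lever's upright round black grip, 16 mm diameter, 75 mm from the pivot. The grip stands from 39 to 83 mm above the bench; this point is 65 mm above it. From the pivot it lies at 112 degrees from jig x with the lever at 0, turning counterclockwise with it.
- hammer: Bystander: hammer, wooden handle, 260 mm long, lying flat; origin at the middle of its length, on the bench.
- wrench: Bystander: steel open-ended spanner, 200 mm long, lying flat; origin at the middle of its length, on the bench.
- round_blank: Bystander: plain round steel blank without a flat, 80 mm across, 10 mm thick, on the bench beside the jig; origin at its underside.
- oil_can: Bystander: upright grey can, 60 mm across, 150 mm high; origin at the centre of its base.
Things that resemble listed ones, but are neither listed nor needed, are in the scene too. Of the things like the cover, leave any that is black or blue; of the rest the larger one is meant.

How it is judged:
On the way:
1. the cover's flat lies against the stop bar (within 1.7 mm and 2 degrees) while the cam lever is still open (below 0.6 rad) (x of cover_flat in the frame of jig above 0.0363 m and angle between the x axis of cover and the x axis of jig, either way round below 0.035 rad and value of joint cam_lever below 0.6 rad), for 0.2 s.
At the end, for the whole second after the job is handed in: The cover lies at rest with the middle of its flat within 1.7 mm of the stop bar's face and the flat parallel to it within 2 degrees (0.035 rad); the cam lever is past 2.2 rad and the cam presses on the cover with more than 5 N (x of cover_flat in the frame of jig above 0.0363 m and angle between the x axis of cover and the x axis of jig, either way round below 0.035 rad and value of joint cam_lever above 2.2 rad and contact force between cover and cam_lever above 5 N and linear speed of cover below 0.01 m/s); the robot touches nothing.
It fails at once if the robot presses on the cover with more than 20 N (contact force between the arm and cover above 20 N).
It fails at once if the hammer is moved by more than 20 mm (distance of hammer from where it was at the start of the episode above 0.02 m).
It fails at once if the spanner is moved by more than 20 mm (distance of wrench from where it was at the start of the episode above 0.02 m).
It fails at once if the plain round blank is moved by more than 20 mm (distance of round_blank from where it was at the start of the episode above 0.02 m).
It fails at once if the oil can is moved by more than 20 mm (distance of oil_can from where it was at the start of the episode above 0.02 m).
It also fails if it takes over 72 s, if anything falls off the work surface, if the arm or the gripper's body presses on something with over 40 N, if the wrist force passes 120 N, or if a joint passes its speed limit or range.

## Working session

There is one attempt and no reset: what is moved stays moved. The work goes in short steps, Python scripts to look and compute and a shell command to move; the robot and the scene stay as the last step left them, time stands still between calls to the robot, and variables do not carry over. Pictures are saved under pics/ and viewed, at most 10 in all, crops included, and the job is handed in when it is done.

```bash
mkdir -p pics; cat > h.py <<'E'
import numpy as np, cv2
from workcell import get_obs, optics, ticket, robot
def cam(n):
    c=optics.read_camera(n); c['K']=np.array([[c['fx'],0,c['cx']],[0,c['fy'],c['cy']],[0,0,1.]])
    c['d']=np.array(c['dist_coeffs'],float); c['R']=np.array(c['R']); c['t']=np.array(c['t']); return c
def plane(c,uv,z):
    p=cv2.undistortPoints(np.array(uv,float).reshape(-1,1,2),c['K'],c['d']).reshape(-1,2)
    r=np.c_[p,np.ones(len(p))]@c['R']; o=-c['R'].T@c['t']
    return o+r*((z-o[2])/r[:,2])[:,None]
def proj(c,X):
    return cv2.projectPoints(np.array(X,float).reshape(-1,1,3),cv2.Rodrigues(c['R'])[0],c['t'],c['K'],c['d'])[0].reshape(-1,2)
def save(n,img): cv2.imwrite('pics/'+n,img[:,:,::-1])
E
python3 - <<'E'
from h import *
for n in('top','side'):
    c=cam(n); save(n+'0.png',c['img']); print(n,-c['R'].T@c['t'],c['fx'],c['R'][2]); np.save(n+'0.npy',c['img'])
o=get_obs();print(o['position'],o['ee_rot'],o['finger_gap'],o['force'],o['time'])
E
```

```text
top [ 0.3352626  -0.00327882  1.29266334] 449.4140612788227 [ 0.20138287 -0.00395268 -0.97950463]
side [ 0.29175658 -0.85414848  0.80983601] 414.0520178426678 [ 0.2313339   0.75273043 -0.61634529]
[0.23359871 0.52488574 0.23052179] [ 2.07884954e-01  9.78152932e-01 -7.84550375e-04 -2.66351473e-04] 0.08569931434956235 [ 0.27462335 -0.87140861  0.05675665] 0.1
```

View pics/top0.png

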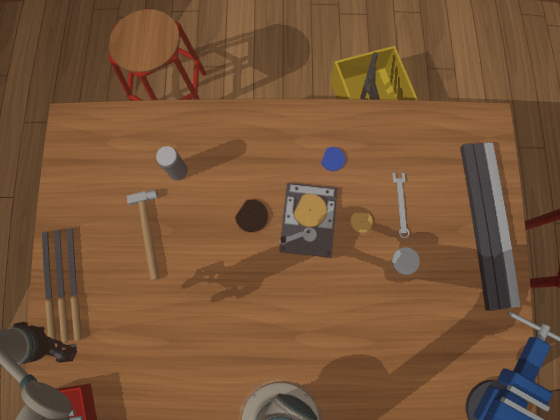

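View pics/side0.png

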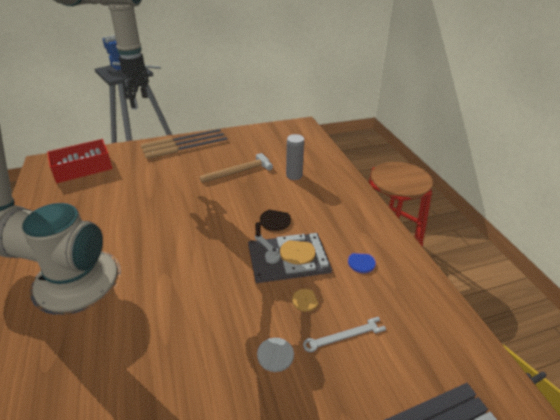

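The top view shows brass discs at (310,210) in the jig and (362,222, smaller), a blue disc at (334,158) and a black disc at (252,215). The plain steel blank is at (406,261). The cover must be the large brass disc at (310,210). The lever grip is at about (283,240). I'll enlarge that area to confirm.

```bash
python3 - <<'E'
from h import *
a=np.load('top0.npy')[175:265,265:385]; save('crop1.png',cv2.resize(a,None,fx=6.6,fy=6.6,interpolation=cv2.INTER_CUBIC))
E
```

```text
(no output)
```

View pics/crop1.png

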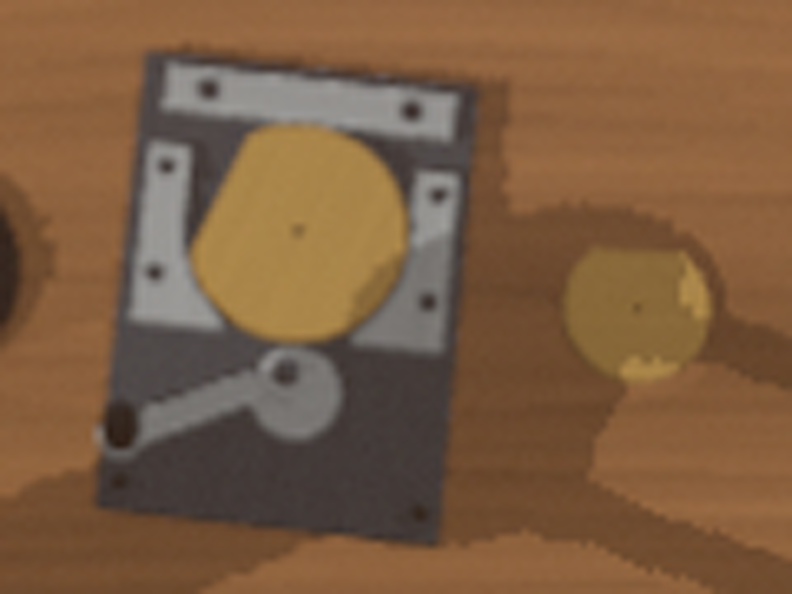

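The crop confirms it: the cover is the large brass disc, and its flat faces up-left in the image, from crop (250,135) to (192,245). The stop bar's face runs from (160,108) to (452,140). The cover has to turn clockwise seen from above.

```bash
cat >> h.py <<'E'
def cover(c,box=(175,265,275,345)):
    r0,r1,c0,c1=box; h=cv2.cvtColor(c['img'],cv2.COLOR_RGB2HSV)
    m=cv2.inRange(h,(15,110,60),(30,255,255)); k=np.zeros_like(m); k[r0:r1,c0:c1]=m[r0:r1,c0:c1]
    k=cv2.morphologyEx(k,cv2.MORPH_OPEN,np.ones((3,3)))
    q=max(cv2.findContours(k,0,cv2.CHAIN_APPROX_NONE)[0],key=cv2.contourArea).reshape(-1,2)
    P=plane(c,q,.027)[:,:2]; return P
def fitcover(P):
    best=None; rng=np.random.default_rng(0)
    for _ in range(400):   # circle of known radius 48 mm through point pairs
        a,b=P[rng.choice(len(P),2,False)]; d=np.linalg.norm(b-a)
        if d<.03 or d>.093: continue
        n=np.array([a[1]-b[1],b[0]-a[0]])/d
        for s in(1,-1):
            o=(a+b)/2+s*n*np.sqrt(.0475**2-d*d/4); e=abs(np.linalg.norm(P-o,axis=1)-.0475)<.0015
            if best is None or e.sum()>best[0]: best=(e.sum(),o)
    o=best[1]; r=np.linalg.norm(P-o,axis=1); F=P[r<.0445]
    if len(F)<5: return o,None,None,best[0]/len(P)
    vx,vy,x,y=cv2.fitLine(F.astype(np.float32),cv2.DIST_HUBER,0,.001,.001).ravel()
    n=np.array([-vy,vx]); dd=n@(np.array([x,y])-o); n*=np.sign(dd)
    return o,np.arctan2(n[1],n[0]),abs(dd),best[0]/len(P)
E
python3 - <<'E'
from h import *
c=cam('top'); f=lambda L:np.array(L)/6.6+[265,175]-.42
pl=plane(c,f([(147,52),(478,88),(437,545),(95,505)]),.015)[:,:2]
print('plate sides',[np.linalg.norm(pl[i]-pl[(i+1)%4]) for i in range(4)],'ctr',pl.mean(0))
d=pl[0]-pl[3]+pl[1]-pl[2]; print('yaw',np.degrees(np.arctan2(d[1],d[0])))
b=plane(c,f([(160,108),(452,140),(165,62),(460,95)]),.025)[:,:2]; v=b[0]-b[1]; print('bar len',np.linalg.norm(v),'yaw',np.degrees(np.arctan2(-v[0],v[1])))
y=np.arctan2(d[1],d[0]); X=np.array([np.cos(y),np.sin(y)]); Y=np.array([-X[1],X[0]])
og=(b[0]+b[1])/2-.038*X; print('jig',og)
print('plate ctr in jig',(pl.mean(0)-og)@X,(pl.mean(0)-og)@Y)
P=cover(c);o,a,dd,q=fitcover(P);print('cover',o,np.degrees(a),dd,q,'in jig',(o-og)@X,(o-og)@Y)
pv=og-.0759*X; ga=y+np.radians(112); G=np.r_[pv+.075*np.array([np.cos(ga),np.sin(ga)]),.083]
print('pivot',pv,'grip',G,'proj crop',(proj(c,G)-[265,175]+.42)*6.6, 'clicked',plane(c,f([(121,425)]),.083))
s=get_obs();print(s['time'],s['qpos'])
E
```

```text
plate sides [np.float64(0.14814799958202124), np.float64(0.20429338442667888), np.float64(0.14860698222928914), np.float64(0.20311048330257958)] ctr [ 0.56164304 -0.08489218]
yaw -6.4983943573038
bar len 0.12914484029595527 yaw -6.441460881567922
jig [ 0.59802165 -0.08813119]
plate ctr in jig -0.0365114536578345 -0.00089896116829505
cover [ 0.58735932 -0.08776613] 65.02114 0.03771342983742611 0.7142857142857143 in jig -0.010635135350826852 -0.0008439919322143146
pivot [ 0.5226093  -0.07954118] grip [ 0.5025644  -0.00726946  0.083     ] proj crop [[113.14994336 407.01342472]] clicked [[ 0.49511099 -0.01048107  0.083     ]]
0.15 [ 1.03099163e+00  2.76447890e-01  1.50581838e+00  8.58157559e-07
  1.36068593e+00 -1.20997034e-01]
```

All the sizes agree (plate 0.204 x 0.148 m, bar 0.129 m, flat at 37.7 mm). The jig is at (0.598, -0.088) with yaw -6.5°, and the cover's yaw is 65°, so it needs about 71.5° clockwise. I'll move above a face point 28 mm from its centre along tool x.

```bash
python3 -m creep '[[1,-0.015,-0.0115,0,0],[1,-0.03,-0.023,0,0],[1,-0.03,-0.023,0,0],[1,-0.03,-0.023,0,0],[1,-0.03,-0.023,0,0]]' >/dev/null
python3 -m creep '[[1,-0.03,-0.023,0,0],[1,-0.03,-0.023,0,0],[1,-0.03,-0.023,0,0],[1,-0.03,-0.023,0,0],[1,-0.03,-0.023,0,0]]' >/dev/null
python3 -m creep '[[1,-0.03,-0.023,0,0],[1,-0.03,-0.023,0,0],[1,-0.03,-0.023,0,0],[1,-0.03,-0.023,0,0],[1,-0.03,-0.023,0,0]]' >/dev/null
python3 -m creep '[[1,-0.03,-0.023,0,0],[1,-0.03,-0.023,0,0],[1,-0.03,-0.023,0,0],[1,-0.019,-0.0117,0,0],[1,0,0,0,0]]'
python3 -m creep '[[1,0,0,0.036,0],[1,0,0,0.036,0],[1,0,0,0.036,0],[1,0,0,0.036,0],[1,0,0,0,0]]'
```

```text
time: 1.82
position: [0.565, -0.0789, 0.2304]
ee_rot: [0.21, 0.978, -0.001, 0.001]
force: [1.2, -0.4, -0.4]
finger_gap: -0.0001
gripper_force: 0.0
time: 2.23
position: [0.5563, -0.0722, 0.0807]
ee_rot: [0.208, 0.978, 0.001, -0.008]
force: [-1.0, 0.2, -0.9]
finger_gap: -0.0
gripper_force: 0.0
```

```bash
python3 -m creep '[[1,0,0,0,0],[1,0,0,0.02,0],[1,0,0,0.018,0],[1,0,0,0,0],[1,0,0,0,0]]'; python3 -m creep '[[1,0,0,0,0],[1,0,0,0,0],[1,0,0,0,0]]'
```

```text
time: 2.65
position: [0.5635, -0.0742, 0.0511]
ee_rot: [0.208, 0.978, 0.0, 0.001]
force: [-0.6, 0.3, 0.5]
finger_gap: -0.0003
gripper_force: 0.0
time: 2.9
position: [0.5635, -0.0745, 0.051]
ee_rot: [0.208, 0.978, -0.0, 0.002]
force: [0.8, 0.1, -0.6]
finger_gap: -0.0002
gripper_force: 0.0
```

```bash
python3 -m creep '[[1,0.002,0,0.01,0],[1,0,0,0.008,0],[1,0,0,0,0],[1,0,0,0,0],[1,0,0,0,0]]'; python3 -m creep '[[1,0,0,0.002,0],[1,0,0,0,0],[1,0,0,0,0],[1,0,0,0,0]]'; python3 -m creep '[[1,0,0,0.001,0],[1,0,0,0,0],[1,0,0,0,0]]'
```

```text
time: 3.32
position: [0.5604, -0.0735, 0.0309]
ee_rot: [0.208, 0.978, 0.0, -0.0]
force: [-0.1, -0.4, 0.6]
finger_gap: -0.0002
gripper_force: 0.0
time: 3.65
position: [0.5607, -0.0735, 0.0294]
ee_rot: [0.208, 0.978, 0.0, 0.0]
force: [0.0, 0.5, 0.3]
finger_gap: 0.0
gripper_force: 0.0
time: 3.9
position: [0.5605, -0.0735, 0.0283]
ee_rot: [0.208, 0.978, 0.0, -0.0]
force: [-1.2, 0.7, 0.3]
finger_gap: 0.0001
gripper_force: 0.0
```

```bash
for i in 1; do python3 -m creep '[[1,0,0,0.001,0],[1,0,0,0,0],[1,0,0,0,0]]'|grep -E 'pos|force:'; done; python3 -m creep '[[1,0,0,0.0005,0],[1,0,0,0,0],[1,0,0,0,0]]'|grep -E 'pos|force:'
```

```text
position: [0.5605, -0.0734, 0.0272]
force: [-0.2, -0.1, -0.2]
gripper_force: 0.0
position: [0.5606, -0.0735, 0.0271]
force: [-1.0, -0.5, 2.9]
gripper_force: 1.6
```

```bash
python3 -m creep '[[1,0,0,0.0005,0],[1,0,0,0,0],[1,0,0,0,0]]'|grep -E 'pos|force:'
```

```text
position: [0.5606, -0.0735, 0.0271]
force: [-0.9, 0.9, 6.6]
gripper_force: 3.3
```

```bash
python3 -m creep '[[1,0,0,0.0004,0],[1,0,0,0,0],[1,0,0,0,0]]'|grep -E 'pos|force:'; python3 -m creep '[[1,-0.0001,0.0018,0,3.5],[1,-0.0001,0.0018,0,3.5],[1,-0.0001,0.0018,0,3.5]]' |grep -E 'pos|force:'
```

```text
position: [0.5606, -0.0735, 0.027]
force: [-1.8, -0.1, 8.8]
gripper_force: 4.6
position: [0.564, -0.0694, 0.027]
force: [-1.9, -1.6, 6.4]
gripper_force: 4.0
```

```bash
python3 -m creep '[[1,-0.0001,0.0018,0.0003,3.5],[1,-0.0001,0.0018,0.0001,3.5],[1,-0.0001,0.0018,0,3.5],[1,-0.0001,0.0018,0,3.5]]' |grep -E 'pos|force:'; python3 - <<'E'
from h import *
c=cam('top');o,a,dd,q=fitcover(cover(c));print(o,np.degrees(a),dd,q)
E
```

```text
position: [0.5685, -0.064, 0.027]
force: [-2.3, -1.2, 10.1]
gripper_force: 5.5
[ 0.58246079 -0.08273498] -107.57905 0.03079837820878443 0.36363636363636365
```

```bash
python3 -m creep '[[1,-0.0001,0.0018,0,3.5],[1,-0.0001,0.0018,0,3.5],[1,-0.0001,0.0018,0,3.5],[1,-0.0001,0.0018,0,3.5],[1,-0.0001,0.0018,0,3.5]]' |grep -E 'pos|force:'; python3 - <<'E'
from h import *
for n in('top','side'):
    c=cam(n); u=proj(c,[.59,-.088,.03])[0].astype(int); a=c['img'][max(0,u[1]-45):u[1]+45,u[0]-55:u[0]+55]
    np.save(n+'1.npy',a); print(u)
    globals()[n]=cv2.resize(a,(400,327),interpolation=cv2.INTER_CUBIC)
save('c2.png',np.hstack([top,side]))
E
```

```text
position: [0.5759, -0.059, 0.027]
force: [-3.5, 1.0, 11.8]
gripper_force: 5.6
[309 208]
[298 250]
```

View pics/c2.png

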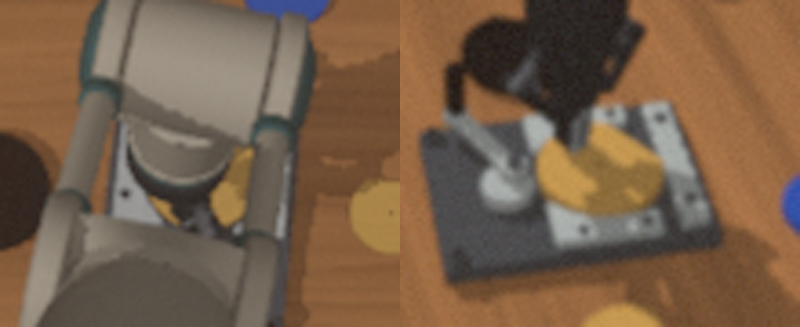

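The top view is blocked by the arm. The side view shows the fingertip on the cover's upper part, with the flat now facing up-right at about crop (605,122) to (660,165), so the cover is turning. I'll carry on and measure the flat from the side camera.

```bash
cat >> h.py <<'E'
def sidefit(n='side'):
    c=cam(n); u=proj(c,[.59,-.088,.027])[0].astype(int)
    P=cover(c,(u[1]-32,u[1]+32,u[0]-34,u[0]+34) if n=='side' else (175,265,275,345)); o,_,_,q=fitcover(P); best=[]
    for a in np.radians(np.arange(-60,100,.5)):
        n=np.array([np.cos(a),np.sin(a)]); d=(P-o)@n; t=(P-o)@[-n[1],n[0]]
        best.append((((abs(d-.0375)<.0012)&(abs(t)<.029)).sum()-3*(d>.0395).sum(),round(np.degrees(a),1)))
    best.sort(reverse=True); k=[b[1] for b in best if b[0]>=best[0][0]-1]
    X=np.array([np.cos(-.1134),np.sin(-.1134)]); e=o-[.598,-.0885]
    print('centre',o.round(4),'jig',(e@X).round(4),(e@[-X[1],X[0]]).round(4),'inl',round(q,2),'yaw',np.mean(k),min(k),max(k),'votes',best[0][0],len(P))
E
python3 -c "
from h import *
sidefit()"
python3 -m creep '[[1,-0.0001,0.0018,-0.0002,3.5],[1,-0.0001,0.0018,0,3.5],[1,-0.0001,0.0018,0,3.5],[1,-0.0001,0.0018,0,3.5],[1,-0.0001,0.0018,0,3.5]]' |grep -E 'pos|force:'; python3 -c "
from h import *
sidefit()"
```

```text
centre [ 0.5903 -0.0853] jig -0.008 0.0023 inl 0.42 yaw 27.25 27.0 27.5 votes -2 92
position: [0.5852, -0.0569, 0.0271]
force: [-1.9, 0.1, 9.4]
gripper_force: 4.5
centre [ 0.5906 -0.0864] jig -0.0076 0.0012 inl 0.52 yaw 8.0 6.5 9.5 votes 4 91
```

```bash
python3 -m creep '[[1,-0.0001,0.0018,0,3.5],[1,-0.0001,0.0018,0,3.5],[1,-0.0001,0.0018,0,3.5],[1,0,0,0,0]]' |grep -E 'pos|force:'; python3 -c "
from h import *
sidefit();sidefit()
c=cam('side');u=proj(c,[.59,-.088,.027])[0].astype(int);save('c3.png',cv2.resize(c['img'][u[1]-40:u[1]+40,u[0]-50:u[0]+50],(750,600),interpolation=2))"
```

```text
position: [0.591, -0.0569, 0.027]
force: [-1.0, 0.8, 8.2]
gripper_force: 4.3
centre [ 0.5925 -0.0862] jig -0.0057 0.0017 inl 0.46 yaw -0.25 -2.5 2.0 votes 12 90
centre [ 0.5925 -0.0862] jig -0.0057 0.0017 inl 0.44 yaw -0.08333333333333333 -3.0 4.5 votes 11 90
```

View pics/c3.png

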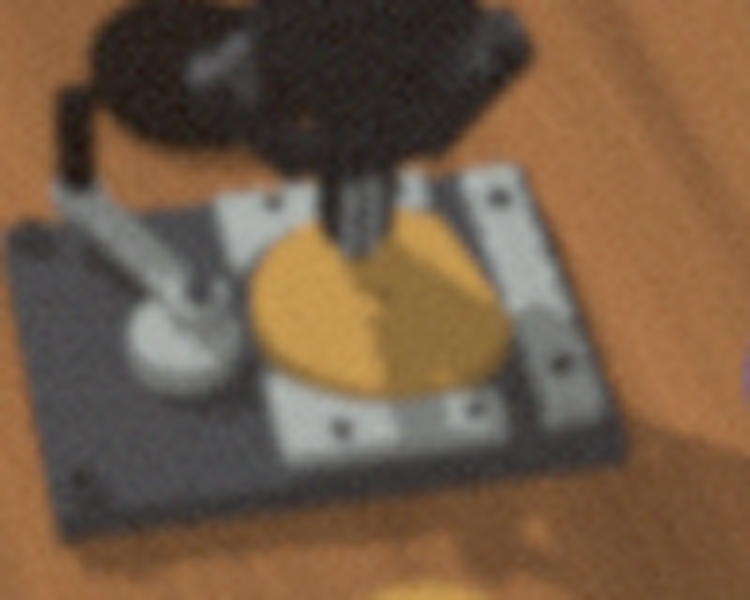

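The flat runs from about (440,215) to (508,310) in the crop, and the bar's face from (462,190) to (548,415). They are not parallel yet, so I'll work out the angle.

```bash
python3 - <<'E'
from h import *
c=cam('side');u=proj(c,[.59,-.088,.027])[0].astype(int)
f=lambda L:np.array(L)/7.5+[u[0]-50,u[1]-40]-.43
for L,z in(([(440,215),(508,310)],.027),([(462,190),(548,415)],.025)):
    p=plane(c,f(L),z)[:,:2]; d=p[0]-p[1]; print(p,np.linalg.norm(d),np.degrees(np.arctan2(-d[0],d[1])))
E
```

```text
[[ 0.62787729 -0.04811883]
 [ 0.63388762 -0.10361767]] 0.055823339134800476 6.180840519413671
[[ 0.6416507  -0.03510564]
 [ 0.62912737 -0.15544416]] 0.12098839558161159 -5.9412395230934685
```

The flat's length checks out (56 mm). Its yaw is about 6°, so 12.5° remain.

```bash
python3 -m creep '[[1,-0.0001,0.0018,0.0001,3.5],[1,-0.0001,0.0018,0,3.5],[1,-0.0001,0.0018,0,3.5],[1,-0.0001,0.0018,0,3.5],[1,0,0,0,0]]' |grep -E 'pos|force:'; cat >>h.py <<'E'
def flat(n='side'):  # flat edge: bar-side brass contour points, line fit
    c=cam(n); u=proj(c,[.59,-.088,.027])[0].astype(int)
    P=cover(c,(u[1]-32,u[1]+32,u[0]-34,u[0]+34)); X=np.array([np.cos(-.1134),np.sin(-.1134)]); Y=np.array([-X[1],X[0]])
    e=np.c_[(P-[.598,-.0885])@X,(P-[.598,-.0885])@Y]
    for lim in (.022,):
        k=e[(abs(e[:,1])<lim)&(e[:,0]>.012)]; vx,vy,x,y=cv2.fitLine(k.astype(np.float32),cv2.DIST_HUBER,0,.0007,.01).ravel()
        print('flat angle to bar',round(np.degrees(np.arctan(-vx/vy)),2),'x at y=0',round(x-y*vx/vy,4),len(k)); 
    print('ymin,ymax,xmin',e[:,1].min().round(4),e[:,1].max().round(4),e[:,0].min().round(4))
E
python3 -c "
from h import *
flat();flat()
c=cam('side');u=proj(c,[.59,-.088,.027])[0].astype(int);save('c4.png',cv2.resize(c['img'][u[1]-40:u[1]+40,u[0]-50:u[0]+50],(750,600),interpolation=2))"
```

```text
position: [0.5981, -0.0584, 0.027]
force: [-1.6, 0.5, 8.8]
gripper_force: 4.4
flat angle to bar -0.63 x at y=0 0.0322 10
ymin,ymax,xmin -0.0462 0.0443 -0.0535
flat angle to bar 1.71 x at y=0 0.0322 10
ymin,ymax,xmin -0.0462 0.0448 -0.0535
```

View pics/c4.png

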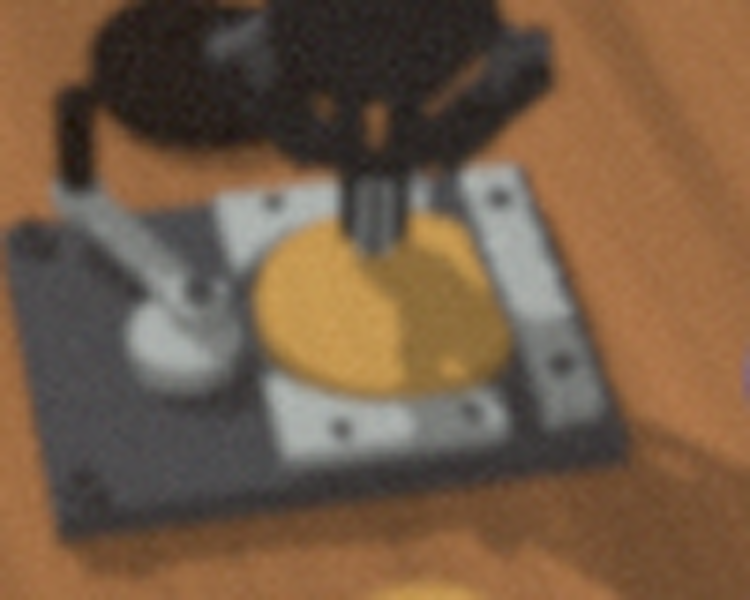

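The flat now looks parallel to the bar, from (465,225) to (510,325), with a gap of roughly 5 mm. I'll lift, move to the cover's centre, align tool y with jig x, press and push toward the bar.

```bash
python3 -m creep '[[1,0,0,-0.003,0],[1,0,0,-0.003,0],[1,-0.015,0.002,0,0],[1,-0.0147,0.0024,0,0],[1,0,0,0,-6]]' >/dev/null; python3 -m creep '[[1,0,0,0,-5.5],[1,0,0,0,0],[1,0,0,0,0],[1,0,0,0,0]]'|grep -E 'pos|force:|rot'
python3 -c "
from h import *
from scipy.spatial.transform import Rotation as R
M=R.from_quat(get_obs()['ee_rot']).as_matrix();print(np.degrees(np.arctan2(M[1,1],M[0,1])))
flat()"
python3 -m creep '[[1,0,0,0.002,0],[1,0,0,0.002,0],[1,0,0,0,0],[1,0,0,0,0]]'|grep -E 'pos|force:'
python3 -m creep '[[1,0,0,0.001,0],[1,0,0,0,0],[1,0,0,0,0]]'|grep -E 'pos|force:'
```

```text
position: [0.5919, -0.0882, 0.0314]
ee_rot: [0.747, 0.665, -0.0, -0.0]
force: [-0.1, -0.5, -0.4]
gripper_force: 0.0
-6.626660586998823
flat angle to bar 15.73 x at y=0 0.0312 12
ymin,ymax,xmin -0.0462 0.0484 -0.0535
position: [0.5919, -0.0878, 0.0274]
force: [0.0, -0.1, 0.7]
gripper_force: 0.0
position: [0.5921, -0.0879, 0.0271]
force: [-1.4, 0.3, 4.8]
gripper_force: 2.2
```

```bash
python3 -m creep '[[1,0,0,0.0007,0],[1,0,0,0,0],[1,0,0,0,0]]'|grep -E 'pos|force:'
python3 -m creep '[[1,0,0.001,0,0],[1,0,0.001,0,0],[1,0,0.001,0,0],[1,0,0.001,0,0],[1,0,0,0,0]]'|grep -E 'pos|force:'
python3 -c "
from h import *
flat();flat();sidefit()"
```

```text
position: [0.5921, -0.0878, 0.027]
force: [-2.3, 1.1, 8.3]
gripper_force: 4.3
position: [0.5961, -0.0884, 0.027]
force: [-2.1, 0.4, 8.7]
gripper_force: 4.3
flat angle to bar 26.74 x at y=0 0.0312 16
ymin,ymax,xmin -0.0459 0.0443 -0.0489
flat angle to bar 26.74 x at y=0 0.0312 16
ymin,ymax,xmin -0.0462 0.0443 -0.0497
centre [ 0.5958 -0.088 ] jig -0.0022 0.0002 inl 0.41 yaw -4.25 -5.0 -3.5 votes 12 103
```

```bash
for k in 1; do python3 -m creep '[[1,0,0.001,0.0001,0],[1,0,0.001,0,0],[1,0,0,0,0]]'|grep -E 'pos|^force:'; python3 -m creep '[[1,0,0.001,0,0],[1,0,0.001,0,0],[1,0,0,0,0]]'|grep -E 'pos|^force:'; done
python3 -c "
from h import *
sidefit();flat()
c=cam('side');u=proj(c,[.59,-.088,.027])[0].astype(int);save('c5.png',cv2.resize(c['img'][u[1]-40:u[1]+40,u[0]-50:u[0]+50],(750,600),interpolation=2))"
```

```text
position: [0.5972, -0.0885, 0.027]
force: [-3.3, 0.5, 10.9]
position: [0.5994, -0.0888, 0.027]
force: [-3.8, 0.9, 9.4]
centre [ 0.5959 -0.0882] jig -0.0021 0.0 inl 0.34 yaw -4.5 -4.5 -4.5 votes 14 104
flat angle to bar 23.85 x at y=0 0.0308 18
ymin,ymax,xmin -0.0459 0.0443 -0.0489
```

View pics/c5.png

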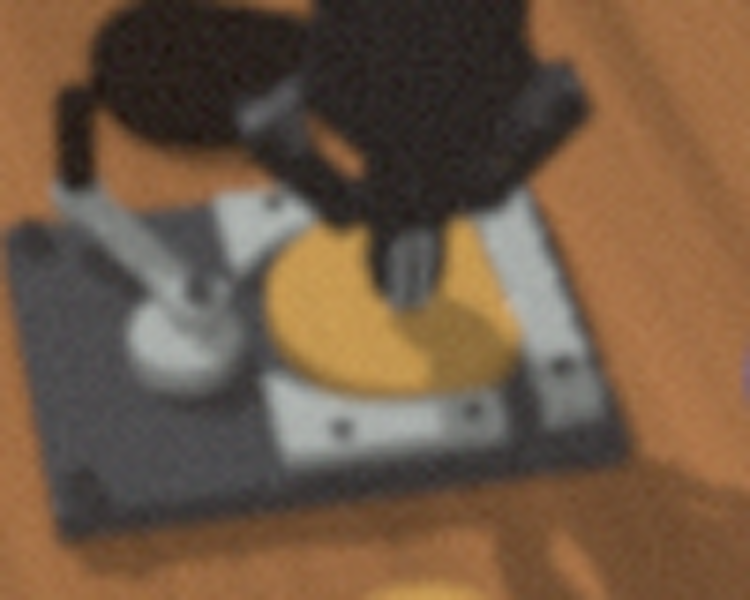

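The flat now seems to touch the bar along (480,225) to (520,325), and the drag force rose without further motion. I'll lift and move aside for a clear check from above.

```bash
python3 -m creep '[[1,0,0,-0.01,0],[1,0,0,-0.03,0],[1,0,0,-0.035,0],[1,0.02,0,-0.03,0],[1,0.035,0,0,0]]'>/dev/null
python3 -m creep '[[1,0.04,0,0,0],[1,0.04,0,0,0],[1,0.04,0,0,0],[1,0.02,0,0,0],[1,0,0,0,0]]'
python3 -c "
from h import *
for n in('top','side'):
    sidefit(n)
    c=cam(n); np.save(n+'2.npy',c['img']);u=proj(c,[.59,-.088,.027])[0].astype(int);globals()[n]=cv2.resize(c['img'][u[1]-45:u[1]+45,u[0]-40:u[0]+40],(400,450),interpolation=2)
flat()
save('c6.png',np.hstack([top,side]))"
```

```text
time: 11.35
position: [0.6224, 0.1098, 0.131]
ee_rot: [0.745, 0.668, 0.001, -0.001]
force: [0.4, -0.2, 0.3]
finger_gap: -0.0001
gripper_force: 0.0
centre [ 0.5964 -0.0893] jig -0.0015 -0.001 inl 0.73 yaw 1.0 -1.5 3.5 votes 14 94
centre [ 0.5954 -0.0877] jig -0.0027 0.0005 inl 0.51 yaw -4.75 -5.0 -4.5 votes 10 86
flat angle to bar 3.65 x at y=0 0.0352 11
ymin,ymax,xmin -0.0458 0.0481 -0.0497
```

View pics/c6.png

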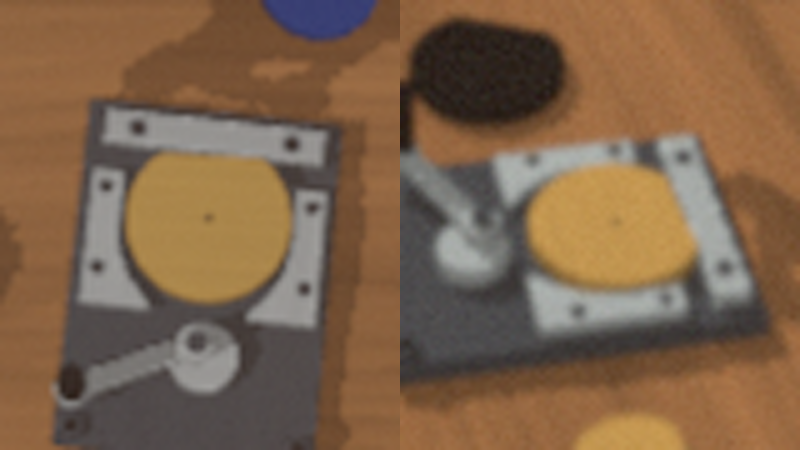

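In the top view the flat runs along the bar, from about (155,153) to (262,160), with the bar's face edge from (103,145) to (325,165). They are nearly flush. I'll measure the residual angle to subpixel accuracy.

```bash
cat >>h.py <<'E'
def fine(N=6):
    cs=[cam('top') for _ in range(N)]; c=cs[0]; I=np.mean([k['img'].astype(float) for k in cs],0)
    X=np.array([np.cos(-.1128),np.sin(-.1128)]); Y=np.array([-X[1],X[0]]); og=np.array([.598,-.0885])
    def edge(ch,z,x0,x1,ys):   # strongest gradient along jig x at each jig y
        xs=np.arange(x0,x1,.0002); out=[]
        for y in ys:
            W=np.c_[og+np.outer(xs,X)+y*Y,np.full(len(xs),z)]; q=proj(c,W).astype(np.float32)
            v=cv2.remap(ch.astype(np.float32),q[:,0],q[:,1],cv2.INTER_LINEAR).ravel()
            h=(np.percentile(v,5)+np.percentile(v,95))/2; s=np.where(np.diff(np.sign(v-h)))[0]
            if len(s): out.append((y,xs[s[0]]))
        o=np.array(out); l=cv2.fitLine(o.astype(np.float32),cv2.DIST_HUBER,0,.0005,.001).ravel()
        return round(float(np.degrees(np.arctan(-l[1]/l[0]))),2),round(float(l[3]-l[2]*l[1]/l[0]),4),o
    a=edge(I[:,:,0]-I[:,:,2],.027,.028,.046,np.arange(-.024,.0241,.002)); print('flat ang,x',a[:2],(a[2][:,1]*1e3).round(1))
    b=edge(I[:,:,1],.025,.051,.0625,np.arange(-.055,.0551,.005)); print('bar outer ang,x(58)',b[:2])
    return a,b
E
python3 -c "
from h import *
fine()"
```

```text
flat ang,x (2.82, 0.0368) [38.  37.6 37.4 37.4 37.4 37.6 37.6 37.4 37.4 37.2 37.2 37.  36.8 36.6
 36.6 36.4 36.2 36.2 36.  36.  36.  35.8 35.8 35.8 35.6]
bar outer ang,x(58) (0.13, 0.0586)
```

The flat is still about 2.7° counterclockwise of the bar, with a gap at the +y end. I'll press at the +y side and push toward the bar so it pivots shut.

```bash
python3 -m creep '[[1,-0.03,-0.002,0,0],[1,-0.04,-0.002,0,0],[1,-0.04,-0.002,0,0],[1,-0.04,-0.001,0,0],[1,-0.022,0,0,0]]'>/dev/null
python3 -m creep '[[1,0,0,0.03,0],[1,0,0,0.035,0],[1,0,0,0.03,0],[1,0,0,0,0],[1,0,0,0,0]]'>/dev/null
python3 -m creep '[[1,0,0,0,0],[1,0,0,0,0],[1,0,0,0,0]]'|grep -E 'time|pos|^force:'
```

```text
time: 12.98
position: [0.5973, -0.0653, 0.038]
force: [0.7, -0.3, 0.4]
```

```bash
python3 -m creep '[[1,0.004,0,0.005,0],[1,0,0,0.004,0],[1,0,0,0,0],[1,0,0,0,0],[1,0,0,0,0]]'|grep -E 'pos|^force:'
python3 -m creep '[[1,0,0,0.001,0],[1,0,0,0,0],[1,0,0,0,0],[1,0,0,0,0]]'|grep -E 'pos|^force:'
python3 -m creep '[[1,0,0,0.001,0],[1,0,0,0,0],[1,0,0,0,0]]'|grep -E 'pos|^force:'
```

```text
position: [0.5965, -0.061, 0.0271]
force: [-0.6, 1.2, 3.2]
position: [0.5965, -0.061, 0.0271]
force: [-2.0, 1.8, 8.6]
position: [0.5966, -0.061, 0.027]
force: [-3.0, 1.9, 13.6]
```

```bash
python3 -m creep '[[1,0,0,-0.0004,0],[1,0,0.001,0,0],[1,0,0.001,0,0],[1,0,0.001,0,0],[1,0,0,0,0]]'|grep -E 'pos|^force:'
python3 -m creep '[[1,0,0.001,0,0],[1,0,0.001,0,0],[1,0,0.001,0,0],[1,0,0.001,0,0],[1,0,0,0,0]]'|grep -E 'pos|^force:'
python3 -m creep '[[1,0,0.001,0,0],[1,0,0.001,0,0],[1,0,0,0,0]]'|grep -E 'time|pos|^force:'
python3 -m creep '[[1,0,0,-0.01,0],[1,0,0,-0.03,0],[1,0,0,-0.035,0],[1,0.02,0,-0.03,0],[1,0.035,0,0,0]]'>/dev/null
python3 -m creep '[[1,0.04,0,0,0],[1,0.04,0,0,0],[1,0.03,0,0,0],[1,0,0,0,0],[1,0,0,0,0]]'|grep -E 'time|pos'
python3 -c "
from h import *
fine()"
```

```text
position: [0.5991, -0.0615, 0.027]
force: [-2.8, 0.6, 12.6]
position: [0.6018, -0.062, 0.027]
force: [-5.1, 0.9, 13.8]
time: 15.07
position: [0.6038, -0.0622, 0.027]
force: [-5.3, 0.7, 14.1]
time: 15.9
position: [0.6235, 0.1032, 0.1299]
flat ang,x (-0.06, 0.0382) [38.  38.  38.4 38.4 38.2 38.  38.  38.2 38.2 38.4 38.2 38.  38.2 38.
 38.2 38.2 38.4 38.2 38.  38.  38.2 38.4 38.4 38.2 38.2]
bar outer ang,x(58) (0.13, 0.0586)
```

The cover is seated: the flat is within 0.2° of the bar at x ≈ 38.2 mm, with the lever still open. Next I'll bring the half-open gripper over the lever grip.

```bash
python3 -m creep '[[0.5,-0.02,-0.018,0,0],[0.5,-0.03,-0.026,0,0],[0.5,-0.03,-0.026,0,0],[0.5,-0.03,-0.026,0,0],[0.5,-0.0137,-0.0117,0,0]]'>/dev/null
python3 -m creep '[[0.5,0,0,0,-7],[0.5,0,0,0,-7],[0.5,0,0,0,-7],[0.5,0,0,0,-1],[0.5,0,0,0,0]]'>/dev/null
python3 -m creep '[[0.5,0,0,0,0],[0.5,0,0,0,0],[0.5,0,0,0,0]]'
python3 -c "
from h import *
from scipy.spatial.transform import Rotation as R
o=get_obs();M=R.from_quat(o['ee_rot']).as_matrix();print(np.degrees(np.arctan2(M[1,1],M[0,1])),o['qpos'].round(3) if hasattr(o['qpos'],'round') else o['qpos'])
d=np.array([.5026,-.0076])-np.array(o['position'])[:2]; print('to go tool x,y',M[:2,0]@d,M[:2,1]@d)
c=cam('side');a=c['img'];g=cv2.cvtColor(a,cv2.COLOR_RGB2GRAY);u=proj(c,[[.5026,-.0076,.083],[.5026,-.0076,.039]]);print(u)
r0=int(u[0,1])-45;c0=int(u[0,0])-50;save('c7.png',cv2.resize(a[r0:r0+90,c0:c0+120],(800,600),interpolation=2));print(c0,r0)"
```

```text
time: 17.28
position: [0.5027, -0.009, 0.1301]
ee_rot: [0.606, 0.796, 0.0, -0.0]
force: [0.5, 0.3, -1.6]
finger_gap: 0.0429
gripper_force: 0.0
15.437676960286021 [-0.156  0.25   1.814  0.     1.078 -0.426]
to go tool x,y 0.0013956033519752233 0.00027010780769969056
[[259.16396594 223.25276677]
 [259.49249159 235.30179647]]
209 178
```

View pics/c7.png

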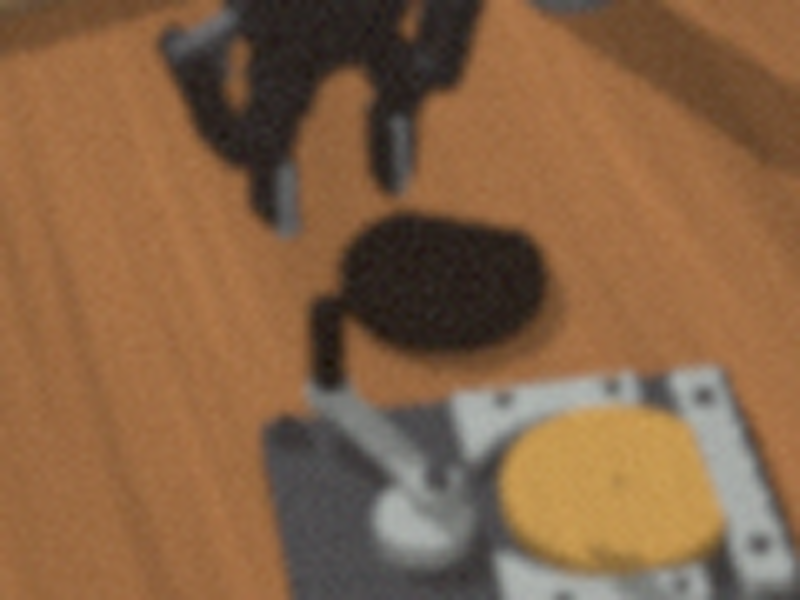

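The picture shows the grip's top at crop (327,300) and its base at (328,385), which is about (258,223) full-frame and agrees with the prediction of (259,223). The fingers straddle it, so I'll descend and grasp.

```bash
cat >>h.py <<'E'
def nxt(rolls=-5,step=7,n=5):
    from scipy.spatial.transform import Rotation as R
    o=get_obs();M=R.from_quat(o['ee_rot']).as_matrix(); p=np.array(o['position'])[:2]; pv=np.array([.5226,-.0799])
    a=np.degrees(np.arctan2(*(p-pv)[::-1])); ya=np.degrees(np.arctan2(M[1,1],M[0,1]))
    print('lever rad',round(np.radians((a+6.5-112)%360),3),'r',np.linalg.norm(p-pv).round(4),'q6',round(o['qpos'][5],3),'F',np.round(o['force'],1),'t',o['time'])
    pos=lambda A:pv+.075*np.array([np.cos(np.radians(A)),np.sin(np.radians(A))]); cur=p
    for k in range(n):
        a+=step; d=pos(a)-cur; cur=pos(a); t=np.radians(ya); print(round(-np.sin(t)*d[0]+np.cos(t)*d[1],4),round(np.cos(t)*d[0]+np.sin(t)*d[1],4),rolls); ya-=rolls
E
python3 -m creep '[[0.5,0.0014,0,0.02,0],[0.5,0,0,0.025,0],[0.5,0,0,0.025,0],[0.5,0,0,0.013,0],[0.5,0,0,0,0]]'>/dev/null
python3 -m creep '[[0.5,0,0,0,0],[0.5,0,0,0,0],[0.5,0,0,0,0]]'
python3 -m creep '[[1,0,0,0,0],[1,0,0,0,0],[1,0,0,0,0],[1,0,0,0,0],[1,0,0,0,0]]' 35
python3 -c "
from h import *
nxt()"
```

```text
time: 18.0
position: [0.5035, -0.0078, 0.0484]
ee_rot: [0.605, 0.796, 0.001, 0.001]
force: [0.1, 0.4, -0.1]
finger_gap: 0.0425
gripper_force: 0.0
time: 18.42
position: [0.5023, -0.0077, 0.048]
ee_rot: [0.605, 0.796, 0.0, 0.0]
force: [-2.3, 0.3, 6.6]
finger_gap: 0.015
gripper_force: 34.1
lever rad 0.003 r 0.075 q6 -0.424 F [-2.3  0.3  6.6] t 18.4167
-0.0006 -0.0091 -5
-0.0009 -0.0091 -5
-0.0012 -0.0091 -5
-0.0015 -0.009 -5
-0.0019 -0.009 -5
```

Gripped, with a gap of 15 mm on the 16 mm grip and the radius at exactly 75 mm. Now I'll swing it.

```bash
python3 -m creep '[[1,-0.0006,-0.0091,0,-5],[1,-0.0009,-0.0091,0,-5],[1,-0.0012,-0.0091,0,-5],[1,-0.0015,-0.009,0,-5],[1,0,0,0,0]]'|grep -E 'pos|force|gap'
python3 -c "
from h import *
nxt()"
```

```text
position: [0.4716, -0.0262, 0.0479]
force: [0.8, -0.2, 1.5]
finger_gap: 0.015
gripper_force: 34.7
lever rad 0.49 r 0.0741 q6 -0.824 F [ 0.8 -0.2  1.5] t 18.8333
-0.0009 -0.0091 -5
-0.0021 -0.0089 -5
-0.0024 -0.0088 -5
-0.0028 -0.0087 -5
-0.0031 -0.0086 -5
```

```bash
python3 -m creep '[[1,-0.0012,-0.0091,0,-5],[1,-0.0021,-0.0089,0,-5],[1,-0.0024,-0.0088,0,-5],[1,-0.0028,-0.0087,0,-5],[1,0,0,0,0]]'|grep -E '^force|gap'
python3 -c "
from h import *
nxt()"
```

```text
force: [0.5, 0.3, 4.9]
finger_gap: 0.0145
lever rad 0.98 r 0.0741 q6 -1.244 F [0.5 0.3 4.9] t 19.25
-0.0022 -0.0089 -5
-0.0034 -0.0085 -5
-0.0037 -0.0084 -5
-0.004 -0.0082 -5
-0.0043 -0.0081 -5
```

```bash
python3 -m creep '[[1,-0.0026,-0.0088,0,-5],[1,-0.0034,-0.0085,0,-5],[1,-0.0037,-0.0084,0,-5],[1,-0.004,-0.0082,0,-5],[1,0,0,0,0]]'|grep -E '^force|gap'
python3 -c "
from h import *
nxt()"
```

```text
force: [0.0, 0.1, 6.2]
finger_gap: 0.015
lever rad 1.469 r 0.0744 q6 -1.671 F [0.  0.1 6.2] t 19.6667
-0.0037 -0.0084 -5
-0.0045 -0.0079 -5
-0.0048 -0.0078 -5
-0.0051 -0.0076 -5
-0.0054 -0.0074 -5
```

```bash
python3 -m creep '[[1,-0.0039,-0.0083,0,-5],[1,-0.0045,-0.0079,0,-5],[1,-0.0048,-0.0078,0,-5],[1,-0.0051,-0.0076,0,-5],[1,0,0,0,0]]'|grep -E '^force|gap'
python3 -c "
from h import *
nxt(step=5,rolls=-3)"
```

```text
force: [0.6, 0.6, 8.1]
finger_gap: 0.015
lever rad 1.958 r 0.0746 q6 -2.075 F [0.6 0.6 8.1] t 20.0833
-0.0034 -0.0056 -3
-0.0039 -0.0052 -3
-0.0041 -0.0051 -3
-0.0043 -0.005 -3
-0.0044 -0.0048 -3
```

```bash
python3 -m creep '[[1,-0.0034,-0.0056,0.0005,-3],[1,-0.0039,-0.0052,0,-3],[1,-0.0041,-0.0051,0,-3],[1,-0.0043,-0.005,0,-3],[1,0,0,0,0]]'|grep -E '^force|gap'
python3 -c "
from h import *
nxt(step=4,rolls=-2)"
```

```text
force: [-0.4, 1.5, 9.7]
finger_gap: 0.0151
lever rad 2.29 r 0.0747 q6 -2.3 F [-0.4  1.5  9.7] t 20.5
-0.0033 -0.0041 -2
-0.0036 -0.0038 -2
-0.0037 -0.0037 -2
-0.0039 -0.0035 -2
-0.004 -0.0034 -2
```

```bash
python3 -m creep '[[1,-0.0033,-0.0041,0,-2],[1,-0.0036,-0.0038,0,-2],[1,-0.0037,-0.0037,0,-2],[1,0,0,0,0],[1,0,0,0,0]]'|grep -E '^force|gap'
python3 -c "
from h import *
nxt(step=2,rolls=-1)"
```

```text
force: [-0.2, 0.7, 7.1]
finger_gap: 0.0147
lever rad 2.49 r 0.0748 q6 -2.405 F [-0.2  0.7  7.1] t 20.9167
-0.0017 -0.002 -1
-0.0019 -0.0018 -1
-0.0019 -0.0018 -1
-0.002 -0.0017 -1
-0.002 -0.0017 -1
```

```bash
python3 -m creep '[[1,-0.0017,-0.002,0,-1],[1,-0.0019,-0.0018,0,-1],[1,0,0,0,0],[1,0,0,0,0]]'|grep -E '^force|gap'
python3 -c "
from h import *
nxt(step=2,rolls=-1)"
```

```text
force: [-1.6, 1.9, 8.3]
finger_gap: 0.0149
lever rad 2.546 r 0.0748 q6 -2.44 F [-1.6  1.9  8.3] t 21.25
-0.0018 -0.0019 -1
-0.0019 -0.0017 -1
-0.002 -0.0017 -1
-0.002 -0.0017 -1
-0.002 -0.0016 -1
```

The lever is at its stop (2.546 rad). I'll open, lift straight up, move aside and check.

```bash
python3 -m creep '[[0.6,0,0,0,0],[0.5,0,0,0,0],[0.5,0,0,0,0],[0.5,0,0,0,0],[0.5,0,0,0,0]]'|grep -E '^force|gap'
python3 -m creep '[[0.5,0,0,-0.015,0],[0.5,0,0,-0.03,0],[0.5,0,0,-0.035,0],[0.5,0,0,-0.04,0],[0.5,0,0,-0.03,0]]'|grep -E 'pos|^force|gap'
python3 -m creep '[[0.5,0,0,0,0],[0.5,0,0,0,0],[0.5,0,0,0,0]]'|grep -E 'pos|rot|^force|gap'
python3 -c "
from h import *
print(get_obs()['qpos'])
c=cam('side');u=proj(c,[.55,-.088,.04])[0].astype(int);save('c8.png',cv2.resize(c['img'][u[1]-50:u[1]+40,u[0]-60:u[0]+60],(800,600),interpolation=2));sidefit()
p=proj(c,[[.4988,-.151,.083],[.4988,-.151,.039]]);print((p-u+[60,50])*6.67)"
```

```text
force: [-0.1, 0.8, -0.3]
finger_gap: 0.0425
position: [0.5001, -0.1524, 0.1994]
force: [0.8, 0.3, -0.7]
finger_gap: 0.0426
position: [0.4989, -0.1518, 0.196]
ee_rot: [-0.221, 0.975, 0.0, -0.001]
force: [-0.3, -0.2, -0.2]
finger_gap: 0.0428
[-4.28916575e-01  2.19623659e-01  1.67400458e+00  7.35115882e-05
  1.24928062e+00 -2.44444786e+00]
centre [ 0.5997 -0.0881] jig 0.0016 0.0006 inl 0.45 yaw -17.5 -18.5 -16.5 votes 7 86
[[324.5397509  393.97972407]
 [324.62995799 476.23191742]]
```

View pics/c8.png

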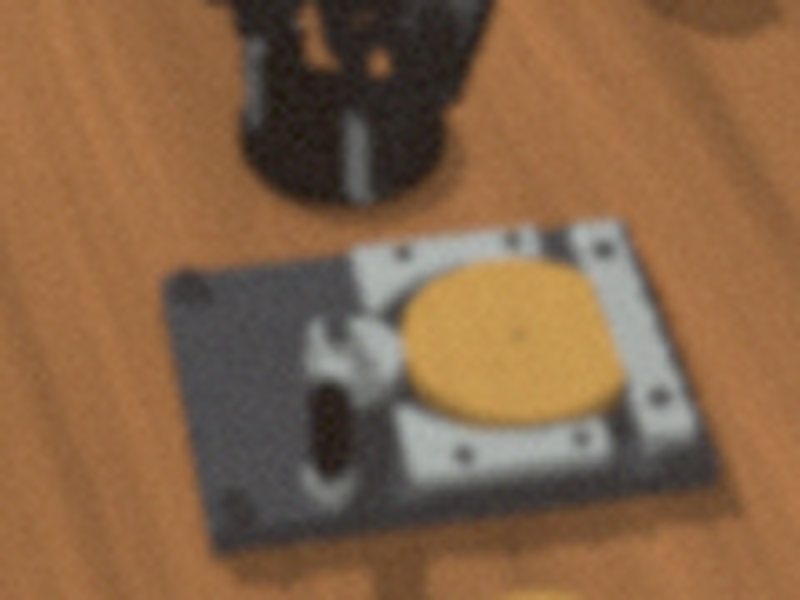

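The grip now stands at crop (330,385) to (330,475), as predicted for the closed lever. The cam touches the cover and the flat is along the bar. I'll move aside for one last measurement from above.

```bash
python3 -m creep '[[0.5,-0.014,0.028,0,0],[0.5,-0.016,0.034,0,0],[0.5,-0.016,0.034,0,0],[0.5,-0.016,0.034,0,0],[0.5,-0.016,0.034,0,0]]'>/dev/null
python3 -m creep '[[0.5,-0.016,0.034,0,0],[0.5,-0.016,0.034,0,0],[0.5,-0.008,0.017,0,0],[0.5,0,0,0,0],[0.5,0,0,0,0]]'|grep -E 'time|pos|^force'
python3 -c "
from h import *
fine();sidefit('top')"
```

```text
time: 23.27
position: [0.4979, 0.124, 0.1952]
force: [0.2, -0.5, -0.6]
flat ang,x (0.05, 0.0382) [38.  38.  38.4 38.4 38.4 38.2 38.4 38.4 38.2 38.4 38.4 38.2 38.2 38.
 38.2 38.2 38.4 38.2 38.  38.  38.2 38.4 38.4 38.2 38.2]
bar outer ang,x(58) (0.1, 0.0586)
centre [ 0.5973 -0.0902] jig -0.0005 -0.0017 inl 0.67 yaw -6.947368421052632 -12.0 -2.0 votes 9 93
```

```bash
python3 -c "
from workcell import ticket
print(ticket.hand_in())"
```

```text
the job is handed in; nothing more can be done
None
```

The job is handed in: by camera, the cover's flat lies against the stop bar within about 0.1°, the cam lever was swung to its stop (about 2.55 rad) with the cam touching the cover, and the arm is clear; the cam's pressing force was not measured.

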